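# Swing the dosing spout over the open mould and open the tap

## Robot

A 6-joint arm with a two-finger parallel gripper is mounted at the origin on a cart in front of the work surface, level with it; the furniture and walls round the work are solid. World frame = base frame: x ahead of the robot, y to its left, z up, the work surface at z = 0. Lengths are in m, angles in degrees, forces in N, time in s.
With the tool pointing down it reaches from about 0.35 to 0.875 m from the base axis. Payload 4.2 kg.
Tool frame: the origin (TCP) lies midway between the tips of the shut fingers; the grasp point (between the pads) lies r.grasp_offset behind it (r.grasp_offset is the distance from the TCP to the grasp point, in m); z points along the fingers, y is the direction in which the jaws open and shut (so a half turn about z gives the same grasp; the last joint's range is limited). The gripper opens to 87 mm and grips with 3 to 60 N. Pads are 19 mm wide; open, the fingers measure 117 mm over their backs; the gripper's body (75 mm by 190 mm) begins 51 mm behind the grasp point.
Start: joints at [85.233, 22.042, 0.453, 0, -68.411, -14.817], TCP at [0.209, 0.589, 0.223] pointing down, gripper open.
Joint ranges: [-179.83, 179.83], [-69.29, 118.12], [-61.27, 80.66], [-181.25, 117.63], [-171.15, -9.14], [-177.46, 177.46]. Speed limits (degrees/s): [159.86, 159.86, 180, 180, 180, 180].

## Interface

Orientations are given as a 3x3 rotation matrix whose columns are the frame's x, y, z axes.
In Python, from station import sense, optics, r gives the robot as it stands. The module is installed in compiled form; this text tells all that it offers.
- The arm moves only by the tool servo_tool, never from a script. Its argument "deltas" is a list of rows, each an object with "slide": the shift along the tool's x, y, z in units of 25 mm (1.0 is 25 mm), a list of three; "spin": the turn about the tool's z in units of 8 degrees (1.0 is 8 degrees). A call has 1 to 10 rows; each row shifts and turns the pose as measured when the row begins, along the tool's axes as they then stand; what a row does not reach is not made up. A row lasts 1/10 s, in which the tool goes at most 50 mm and 8.59 degrees, less where a joint would pass 70% of its speed; a pose out of reach is approached as far as the arm can. A call is refused whole if a number of a shift passes 1 or a number of a turn 1, either way. A call with a gripper value outside its range is refused whole. "gripper" is the closure in counts, from 0 (fully open) to 255 (shut), set as the call begins (left out, the last holds). The fingers move at their own pace and stop on an object; the grip force is fixed at half the most. Time passes only in rows, so rows that do not move let the fingers close. It gives the time, the measured TCP pose, the force and the opening at its end, in the units of the state.
- sense(): the state, without advancing time (a new reading comes with each control period).
- optics.capture(name): name is "side" or "top" or "wrist"; returns a dict with "frame" (384x512x3 uint8, red, green, blue), "camera_matrix" (3x3 intrinsics, pixels), "eye" and "rotation" of the camera in the world. Camera axes: x right, y down, z forward; pixel columns grow to the right and rows downward; lengths in m; the calibration is good to about 2 mm. A picture is of the moment at which its call begins. There is no depth.
- r.finish_job(): hands the job in, once; it reports no verdict.
The state is a dict: "time_s": time; "joints": joint angles; "joint_velocities": joint speeds; "effort": joint torques, N m; "tcp_pos": TCP position; "ee_rot": TCP orientation; "wrist_force": force on the tool from outside, world axes, zero at the start; "moment": the same for the moment, N m; "gripper_width": opening from 0.0 (shut) to 1.0 (fully open).
Only numpy, scipy, OpenCV 4.12 (cv2) and the standard library are available. Lean on these libraries where they do the work, as an engineer would, in place of code of your own. Each camera call takes 0.05 s, during which the arm holds its last target.

## Task

Push the swivel arm of the dosing station with a fingertip until its spout is over the middle of the one mould that stands open side up; the other two stand upside down. Then push the tap lever round a quarter turn until it is fully open, against its stop, pointing at the column of the swivel arm. Keep the tap shut until the spout is over the mould, and do not pick up, knock over or shift the moulds or the things lying round about.

Things in the scene. Friction and masses are not known exactly. Their poses are not given: they have to be found in the camera images.
- station: Fixed steel bed plate 70 x 300 x 8 mm carrying an aluminium column (68 mm wide foot, 42 mm wide head, 112 mm high) and, joined to it by a level pipe, a slimmer tap post. Origin on the table under the column's axis. The station's own -y runs from the column along the pipe to the tap post, whose axis is 205 mm from the origin; its own -x is the side nearer the robot, where the moulds stand. It is placed anew, with a yaw from -0.25 to 0.2 rad, in every run.
- spout_arm (a joint): Swivel arm on the column, turning about the column's vertical axis; free to stay anywhere (friction about 0.12 N m, no spring). 0: the arm points along the station's -x; positive turns counterclockwise seen from above, that is from -x towards the station's -y (the tap side). Stops at -1.2 and 1.4. It starts parked at -1.1 to -0.8.
- spout (a point): Centre of the lower mouth of the spout, a 24 mm wide dark nozzle at the free end of the swivel arm, 130 mm from the column's axis and 106 mm above the table.
- swivel_mid (a point): Point on the centre line of the swivel arm, 85 mm from the column's axis, 128 mm above the table. The arm is a straight level round tube 18 mm thick (from 119 to 137 mm above the table) from the hub, which is 40 mm wide and 145 mm high, to the spout.
- swivel_pivot (a point): Point on the column's vertical axis at the height of the swivel arm, 128 mm above the table. A tall white crate stands on the table beyond the column (from about 0.65 m ahead of the robot's base) and a stick rack 0.2 m high to the right: keep the hand clear of both; a stick fixture with sticks up to 0.13 m high stands to the left.
- tap_lever (a joint): Tap lever on top of the tap post, turning about the post's vertical axis (friction about 0.08 N m, no spring, stays where it is left). 0 to 0.2: shut, the lever points to the station's -x, square to the pipe; 1.57: fully open at its stop, the lever lies over the pipe and points at the column (the station's +y). It turns clockwise seen from above as the value grows.
- lever_tip (a point): Point on the centre line of the tap lever, 85 mm from its axis and 124 mm above the table. The lever is a level dark bar 12 mm wide and 14 mm high that ends in a black round grip 19 mm thick (from 50 to 100 mm from the axis, 114 to 134 mm above the table).
- lever_pivot (a point): Point on the vertical axis of the tap lever, 124 mm above the table.
- mould_open: Loose grey mould cup, 38 x 64 x 95 mm, standing open side up, flange and mouth on top, its mouth 96 mm above the table. Origin at the centre of its underside, on the table, straight below the middle of the mouth; z up, the mouth is about 58 mm long along its own y and 32 mm wide along x. About 100 g, easily knocked over.
- mould_down_1: The same mould cup upside down, flange on the table and closed end up. Origin at the centre of its underside.
- mould_down_2: Another mould cup upside down, as mould_down_1. The three moulds stand in any order below the circle that the spout describes, at about -0.25, 0.33 and 0.9 of the swivel arm's joint.
- stick_bundle: Loose bundle of wooden sticks, 35 x 117 x 14 mm, lying on the table to the right. Origin at the centre of its underside.
- nail_brush: Loose nail brush, 30 x 86 x 22 mm, lying on the table to the right. Origin at the centre of its underside.
- thermometer: Loose probe thermometer, 22 x 199 x 15 mm, lying on the table near the front edge. Origin at the centre of its underside.

How it is judged:
By the outcome, as a careful person would: the job done as asked, in the order asked, and still so for the second after the job is handed in, with the robot touching nothing.
It also fails if it takes over 58 s, if anything falls off the work surface, if the arm or the gripper's body presses on something with over 40 N, if the wrist force passes 120 N, or if a joint passes its speed limit or range.

## Working session

There is one attempt and no reset: what is moved stays moved. The work goes in short steps, Python scripts to look and compute and a tool call to move; the robot and the scene stay as the last step left them, time stands still between calls to the robot, and variables do not carry over. Pictures are saved under pics/ and viewed, and the job is handed in when it is done.

Besides the shell and the picture viewer there is one more tool, called after "Emit:" in YAML: its name, and indented under it one key for each argument. servo_tool: Moves the arm, as the interface text tells. Its arguments: {"type":"object","properties":{"deltas":{"type":"array"},"gripper":{"type":"number"}},"required":["deltas"]}

```bash
mkdir -p pics
cat > h.py <<'E'
import numpy as np, cv2, pickle
from station import sense, optics, r
def cap(n,tag):
    d=optics.capture(n); pickle.dump(d,open(f'pics/{tag}.pkl','wb'))
    cv2.imwrite(f'pics/{tag}.png',cv2.resize(d['frame'][:,:,::-1],(768,576),interpolation=cv2.INTER_CUBIC)); return d
def load(t): return pickle.load(open(f'pics/{t}.pkl','rb'))
def proj(d,P):
    P=np.atleast_2d(P); c=(P-d['eye'])@d['rotation']; p=c@np.array(d['camera_matrix']).T; return p[:,:2]/p[:,2:]
def onz(d,uv,z):
    uv=np.atleast_2d(uv); q=np.c_[uv,np.ones(len(uv))]@np.linalg.inv(d['camera_matrix']).T@np.array(d['rotation']).T
    return d['eye']+q*((z-d['eye'][2])/q[:,2:])
E
python3 - <<'E'
from h import *
s=sense(); print(s)
for n in('top','side','wrist'):
    d=cap(n,n+'0'); print(n,d['eye'],d['rotation'],d['camera_matrix'])
E
```

```text
{'time_s': 0.0, 'joints': array([ 8.52338008e+01,  2.20907215e+01,  3.80674203e-01, -2.93828189e-02,
       -6.84125624e+01, -1.48186930e+01]), 'joint_velocities': array([-0.03462714, -0.00768744, -0.0262847 ,  0.0196455 ,  0.0067482 ,
       -0.03548843]), 'effort': array([-1.41984223e-03, -3.90662420e+01,  1.87404513e+01,  4.21978489e+00,
        1.09294587e-02, -1.96181131e-04]), 'tcp_pos': array([0.20925811, 0.58828599, 0.22146513]), 'ee_rot': array([[ 9.42082467e-01, -3.35380679e-01, -6.53010674e-04],
       [-3.35381303e-01, -9.42080146e-01, -2.09287389e-03],
       [ 8.67210741e-05,  2.19066737e-03, -9.99997597e-01]]), 'wrist_force': array([ 0.29881476, -0.26057365, -0.75525512]), 'moment': array([-0.0420156 , -0.04931849,  0.02253449]), 'gripper_width': 1.0026320131541493}
top [ 0.43394784 -0.32767278  1.21597831] [[ 0.01213666 -0.99884128  0.0465704 ]
 [-0.99961819 -0.01327593 -0.02423276]
 [ 0.02482295 -0.04625851 -0.99862103]] [[481.80394419   0.         248.92434248]
 [  0.         481.80394419 188.03908181]
 [  0.           0.           1.        ]]
side [0.44219469 0.43916531 0.6244274 ] [[-0.99605111 -0.03769462  0.08038223]
 [-0.08805329  0.53516912 -0.84014322]
 [-0.01134921 -0.8439035  -0.53637493]] [[405.91641158   0.         253.09124554]
 [  0.         405.91641158 183.26330755]
 [  0.           0.           1.        ]]
wrist [0.27790762 0.56467599 0.38335131] [[-0.33546388 -0.90844057 -0.24939873]
 [-0.94205182  0.32392522  0.08723999]
 [ 0.00153419  0.26421239 -0.9644633 ]] [[303.59247154   0.         257.01063456]
 [  0.         303.59247154 193.12597208]
 [  0.           0.           1.        ]]
```

View pics/top0.png

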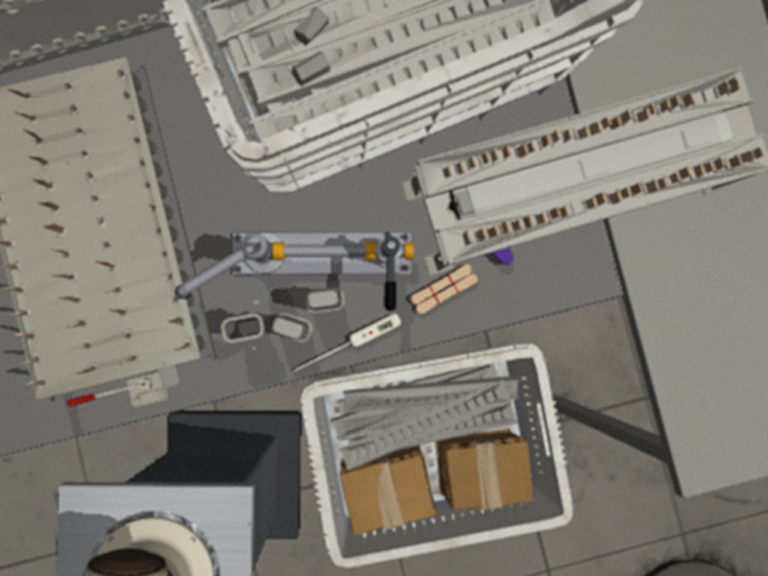

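View pics/side0.png

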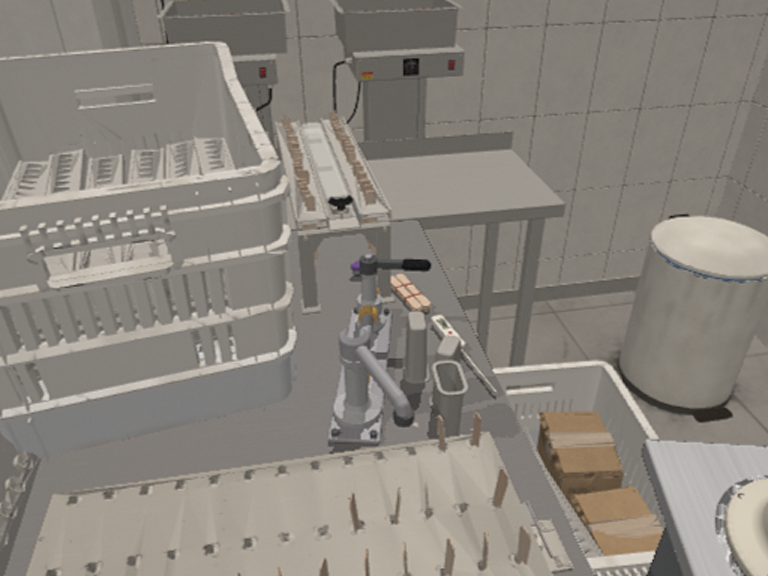

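Run:
```python
from h import *
for t,(x0,y0,w,h) in {'top0':(105,135,190,110),'side0':(200,155,140,145)}.items():
    f=load(t)['frame'][y0:y0+h,x0:x0+w,::-1]; k=4
    g=cv2.resize(f,None,fx=k,fy=k,interpolation=cv2.INTER_CUBIC)
    for x in range(0,w,20): cv2.putText(g,str(x0+x),(x*k,8),0,.3,(0,255,255)); cv2.line(g,(x*k,0),(x*k,h*k),(0,255,255) if 0 else (90,160,160),1)
    for y in range(0,h,20): cv2.putText(g,str(y0+y),(0,y*k+8),0,.3,(0,255,255)); cv2.line(g,(0,y*k),(w*k,y*k),(90,160,160),1)
    cv2.imwrite(f'pics/{t}_c.png',g)
```

```text
(no output)
```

View pics/top0_c.png

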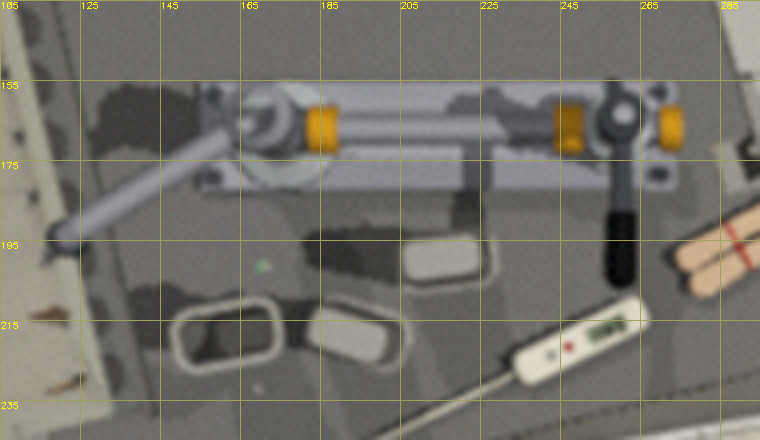

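View pics/side0_c.png

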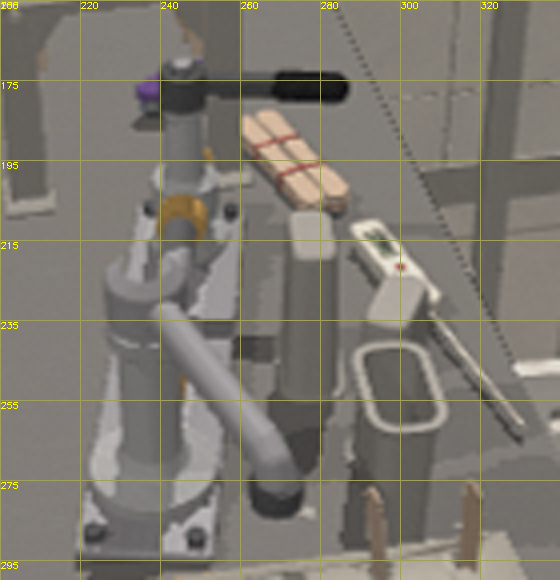

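Run:
```python
from h import *
from scipy.optimize import least_squares
T=load('top0');S=load('side0')
print('hub',onz(T,[[170.5,167]],.145),onz(S,[[236.5,224]],.145))
print('post',onz(T,[[260.5,163.5]],.131),onz(S,[[243.5,172]],.135))
print('levertip',onz(T,[[260,203]],.124),onz(S,[[284,177]],.124))
print('spout',onz(T,[[121,193]],.128))
c=np.array([[155.5,155.5],[274,155.5],[274,182],[155,182.5]]);print('plate',onz(T,c,.008))
# open mould mouth: both views
def tri(a,b):
    A=[];B=[]
    for d,uv in((T,a),(S,b)):
        k=np.linalg.inv(d['camera_matrix'])@[*uv,1];v=np.array(d['rotation'])@k;v/=np.linalg.norm(v)
        M=np.eye(3)-np.outer(v,v);A.append(M);B.append(M@d['eye'])
    p=np.linalg.lstsq(np.vstack(A),np.hstack(B),rcond=None)[0]
    return p
print('mould',tri((161.7,218),(299.5,250.5)),onz(T,[[161.7,218]],.096),onz(S,[[299.5,250.5]],.096))
print('grip end',tri((260,206),(286,177)), 'spout', tri((120.5,194.5),(268,282)))
```

```text
hub [[ 0.52835998 -0.1788411   0.145     ]] [[ 0.53281998 -0.16559016  0.145     ]]
post [[ 0.54044911 -0.37951309  0.131     ]] [[ 0.54239556 -0.37504699  0.135     ]]
levertip [[ 0.45124655 -0.37970399  0.124     ]] [[ 0.44708132 -0.37713371  0.124     ]]
spout [[ 0.4697166  -0.06690935  0.128     ]]
plate [[ 0.56880664 -0.12178226  0.008     ]
 [ 0.57326164 -0.41923864  0.008     ]
 [ 0.50632581 -0.41988985  0.008     ]
 [ 0.50102093 -0.12196634  0.008     ]]
mould [ 0.41272268 -0.15414528  0.09664993] [[ 0.4141982  -0.15409744  0.096     ]] [[ 0.41119619 -0.15486599  0.096     ]]
grip end [ 0.44342967 -0.37984176  0.12255482] spout [ 0.46673545 -0.06029073  0.10476215]
```

```bash
cat > ov.py <<'E'
from h import *
def overlay(tag,box,out,x,y,yaw,q,lv,mould,k=4):
    d=load(tag);x0,y0,w,h=box
    g=cv2.resize(d['frame'][y0:y0+h,x0:x0+w,::-1],None,fx=k,fy=k,interpolation=cv2.INTER_CUBIC)
    R=np.array([[np.cos(yaw),-np.sin(yaw),0],[np.sin(yaw),np.cos(yaw),0],[0,0,1]])
    W=lambda P:np.atleast_2d(P)@R.T+[x,y,0]
    def dl(P,c):
        p=(proj(d,P)-[x0-.0,y0-.0]+.5)*k; cv2.polylines(g,[np.int32(p)],False,c,1,cv2.LINE_AA)
    t=np.linspace(0,2*np.pi,40);circ=lambda c,r,z:np.c_[c[0]+r*np.cos(t),c[1]+r*np.sin(t),t*0+z]
    dl(W(circ((0,0),.02,.145)),(0,0,255));dl(W(circ((0,0),.021,.112)),(0,0,255));dl(W(circ((0,0),.034,.008)),(0,0,255))
    a=np.array([-np.cos(q),-np.sin(q),0]);n=np.array([-a[1],a[0],0])
    for s in(-.009,.009): dl(W([a*.02+n*s+[0,0,.128],a*.13+n*s+[0,0,.128]]),(0,255,0))
    dl(W(circ(a[:2]*.13,.012,.106)),(0,255,0))
    l=np.array([-np.cos(lv),np.sin(lv),0]);n=np.array([-l[1],l[0],0]);p=np.array([0,-.205,.124])
    dl(W([p,p+l*.1]),(255,0,255));dl(W([p+l*.05-n*.0095,p+l*.1-n*.0095,p+l*.1+n*.0095,p+l*.05+n*.0095,p+l*.05-n*.0095]),(255,0,255))
    for Y in(.055,.05): 
        dl(W([[-.035,Y,.008],[.035,Y,.008],[.035,Y-.3,.008],[-.035,Y-.3,.008],[-.035,Y,.008]]),(255,255,0)) if Y==.05 else 0
    mx,my,ma=mould;c,s=np.cos(ma),np.sin(ma)
    B=np.array([[.019,.032],[-.019,.032],[-.019,-.032],[.019,-.032],[.019,.032]])@np.array([[c,s],[-s,c]])+[mx,my]
    dl(np.c_[B,np.full(5,.096)],(0,255,255));dl(circ((mx,my),.003,.096),(0,255,255))
    cv2.imwrite(out,g)
E
cat > go.py <<'E'
from ov import *
import sys
a=[float(v) for v in sys.argv[1:9]];n=sys.argv[9]
T=(105,135,190,110);S=(200,155,140,145)
overlay('top0',T,f'pics/ovt{n}.png',*a[:5],a[5:]);overlay('side0',S,f'pics/ovs{n}.png',*a[:5],a[5:])
E
python3 go.py .538 -.174 .015 -1.0 0 .4127 -.154 0.08 1
```

```text
(no output)
```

View pics/ovt1.png

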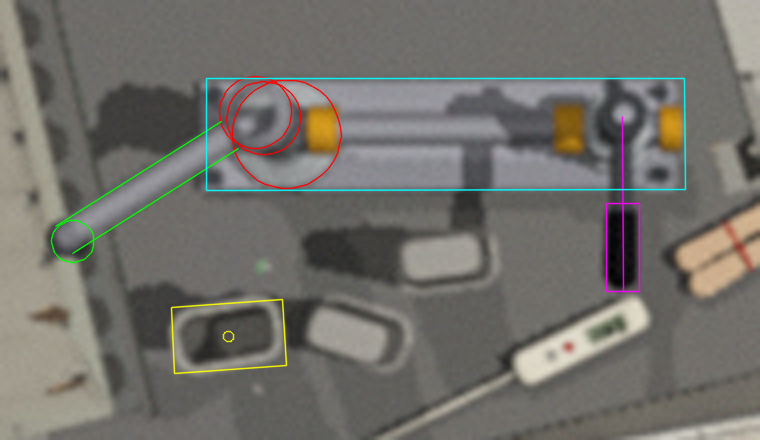

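View pics/ovs1.png

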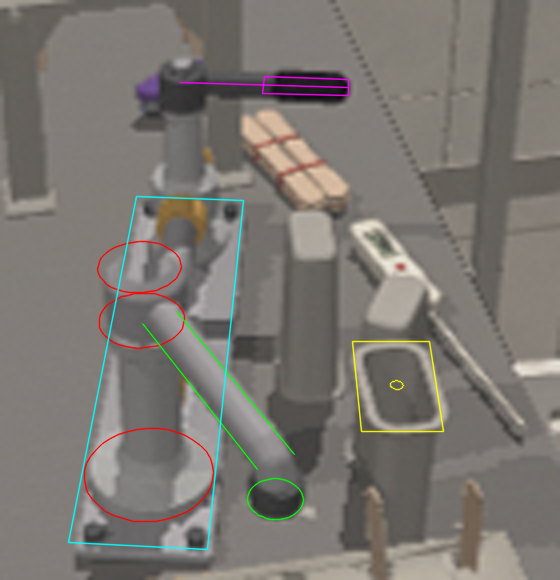

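Run:
```python
from h import *
print(r.grasp_offset)
T=load('top0');S=load('side0')
X=np.array([.942,-.335,0]);Y=np.array([-.335,-.942,0])
for nm,c in(('start',[.508,-.07,.12]),):
  for d,t in((T,'top0'),(S,'side0')):
    g=cv2.resize(d['frame'][:,:,::-1],(768,576))
    for hx,hy,z,col in((.0095,.015,0,(0,0,255)),(.0375,.095,.066,(0,255,0))):
        P=[np.array(c)+X*a*hx+Y*b*hy+[0,0,z] for a,b in((1,1),(1,-1),(-1,-1),(-1,1),(1,1))]
        cv2.polylines(g,[np.int32(proj(d,P)*1.5)],False,col,1)
    cv2.imwrite(f'pics/f_{t}.png',g)
for z in (.2,): print('rack',onz(T,np.array([[440,262],[416,165],[420,180],[300,180],[270,188]])/1.5,z))
print('crate',onz(T,np.array([[235,150],[270,188],[300,187]])/1.5,.0))
```

```text
0.0187
rack [[ 0.51094579 -0.4461141   0.2       ]
 [ 0.64857772 -0.41085078  0.2       ]
 [ 0.62720354 -0.41673936  0.2       ]
 [ 0.62434418 -0.24682496  0.2       ]
 [ 0.61225879 -0.20477934  0.2       ]]
crate [[ 0.71109387 -0.12038546  0.        ]
 [ 0.64736012 -0.18058719  0.        ]
 [ 0.64989943 -0.2311104   0.        ]]
```

View pics/f_top0.png

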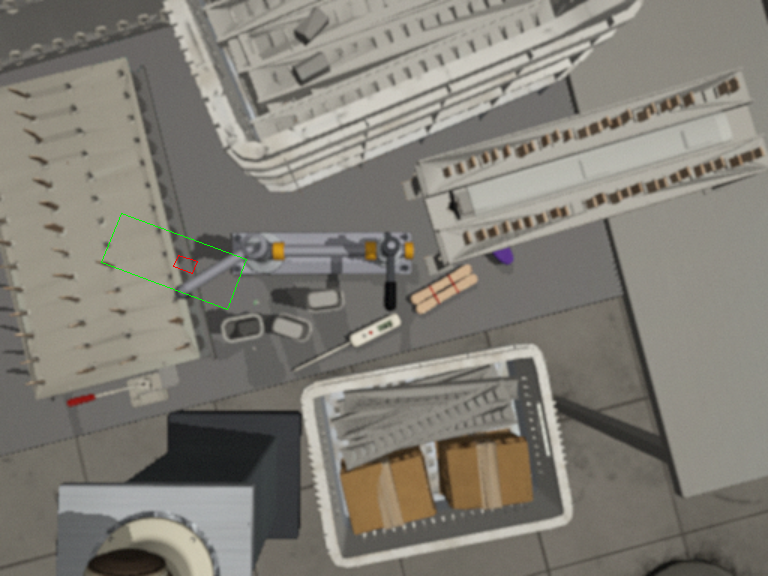

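View pics/f_side0.png

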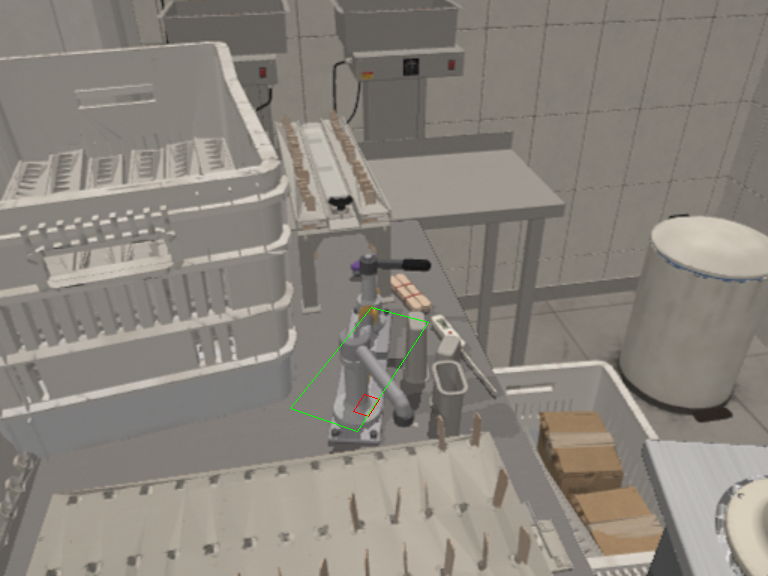

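Emit:
servo_tool:
  deltas:
    - {"slide":[0.8,1,0]}
    - {"slide":[1,1,0]}
    - {"slide":[1,1,0]}
    - {"slide":[1,1,0]}
    - {"slide":[1,1,0]}
    - {"slide":[1,1,0]}
    - {"slide":[1,1,0]}
    - {"slide":[1,1,0]}
    - {"slide":[1,1,0]}
    - {"slide":[1,1,0]}
  gripper: 255

```text
invalid input
```

Emit:
servo_tool:
  deltas:
    - {"slide":[1,1,0],"spin":0}
    - {"slide":[1,1,0],"spin":0}
    - {"slide":[1,1,0],"spin":0}
    - {"slide":[1,1,0],"spin":0}
    - {"slide":[1,1,0],"spin":0}
    - {"slide":[1,1,0],"spin":0}
    - {"slide":[1,1,0],"spin":0}
    - {"slide":[1,1,0],"spin":0}
    - {"slide":[1,1,0],"spin":0}
    - {"slide":[1,1,0],"spin":0}
  gripper: 255

```text
time_s: 1.15
tcp_pos: [0.3634, 0.259, 0.2185]
ee_rot: [[0.944, -0.329, -0.003], [-0.329, -0.944, -0.007], [-0.0, 0.008, -1.0]]
wrist_force: [1.8, 0.1, -0.3]
gripper_width: 0.172
```

Emit:
servo_tool:
  deltas:
    - {"slide":[1,1,0],"spin":0}
    - {"slide":[1,1,0],"spin":0}
    - {"slide":[1,1,0],"spin":0}
    - {"slide":[1,1,0],"spin":0}
    - {"slide":[1,1,0],"spin":0}
    - {"slide":[1,1,0],"spin":0}
    - {"slide":[1,1,0],"spin":0}
    - {"slide":[1,1,0],"spin":0}
    - {"slide":[1,1,0],"spin":0}
    - {"slide":[0.2,0.4,0],"spin":0}

```text
time_s: 2.15
tcp_pos: [0.5065, -0.0543, 0.2191]
ee_rot: [[0.944, -0.33, -0.004], [-0.33, -0.944, -0.007], [-0.002, 0.008, -1.0]]
wrist_force: [0.2, 0.3, 0.5]
gripper_width: 0.005
```

Emit:
servo_tool:
  deltas:
    - {"slide":[0,0,0],"spin":0}

```text
time_s: 2.25
tcp_pos: [0.5062, -0.0555, 0.2186]
ee_rot: [[0.943, -0.333, -0.005], [-0.333, -0.943, -0.007], [-0.003, 0.008, -1.0]]
wrist_force: [0.2, -0.7, -0.7]
gripper_width: 0.005
```

Emit:
servo_tool:
  deltas:
    - {"slide":[0.4,0.2,0.5],"spin":0}
    - {"slide":[0,0,0.6],"spin":0}
    - {"slide":[0,0,0.6],"spin":0}
    - {"slide":[0,0,0.4],"spin":0}
    - {"slide":[0,0,0],"spin":0}

```text
time_s: 2.75
tcp_pos: [0.513, -0.0612, 0.1616]
ee_rot: [[0.945, -0.328, -0.007], [-0.328, -0.945, -0.005], [-0.005, 0.007, -1.0]]
wrist_force: [-0.8, 0.1, 0.1]
gripper_width: 0.006
```

Run:
```python
from h import *
cap('side','side1');cap('top','top1')
a=load('top1')['frame'];b=load('side1')['frame']
g=np.hstack([cv2.resize(a[120:260,80:280],(400,280)),cv2.resize(b[140:320,180:360],(400,400))[:280]])
g=np.vstack([cv2.resize(a[125:245,80:260],(396,264)),]);
s=cv2.resize(b[150:310,180:330],(396,422))
cv2.imwrite('pics/m1.png',np.hstack([np.vstack([g,np.zeros((158,396,3),'u1')]),s])[:,:,::-1])
```

```text
(no output)
```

View pics/m1.png

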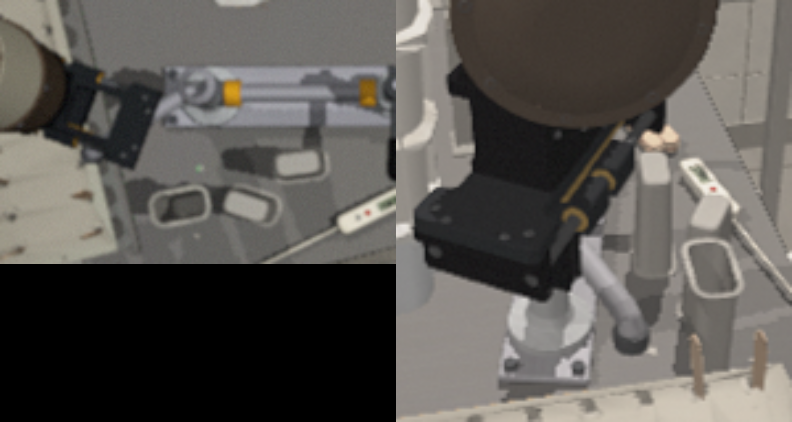

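Emit:
servo_tool:
  deltas:
    - {"slide":[0,0,0.5],"spin":0}
    - {"slide":[0,0,0.5],"spin":0}
    - {"slide":[0,0,0.4],"spin":0}
    - {"slide":[0,0,0.2],"spin":0}
    - {"slide":[0,0,0],"spin":0}

```text
time_s: 3.35
tcp_pos: [0.5174, -0.0601, 0.1258]
ee_rot: [[0.946, -0.325, 0.006], [-0.325, -0.946, -0.005], [0.007, 0.003, -1.0]]
wrist_force: [-0.1, -0.7, -0.3]
gripper_width: 0.005
```

Emit:
servo_tool:
  deltas:
    - {"slide":[-0.1,0.3,0.15],"spin":0}
    - {"slide":[-0.1,0.3,0.1],"spin":0}
    - {"slide":[-0.1,0.3,0],"spin":0}
    - {"slide":[-0.28,0.28,0],"spin":0}
    - {"slide":[-0.28,0.28,0],"spin":0}
    - {"slide":[-0.28,0.28,0],"spin":0}
    - {"slide":[-0.16,0.3,0],"spin":0}
    - {"slide":[-0.16,0.3,0],"spin":0}
    - {"slide":[-0.16,0.3,0],"spin":0}
    - {"slide":[0,0,0],"spin":0}

```text
time_s: 4.35
tcp_pos: [0.4553, -0.1136, 0.1217]
ee_rot: [[0.946, -0.325, 0.016], [-0.325, -0.946, -0.004], [0.016, -0.002, -1.0]]
wrist_force: [0.3, 0.7, -0.6]
gripper_width: 0.002
```

```bash
cat > mon.py <<'E'
from h import *
import sys
n=sys.argv[1]
a=cap('top','top'+n)['frame'];b=cap('side','side'+n)['frame']
g=cv2.resize(a[125:245,80:260],(396,264),interpolation=cv2.INTER_CUBIC)
s=cv2.resize(b[150:310,180:330],(396,422),interpolation=cv2.INTER_CUBIC)
cv2.imwrite(f'pics/m{n}.png',np.hstack([np.vstack([g,np.zeros((158,396,3),'u1')]),s])[:,:,::-1])
cap('wrist','wrist'+n)
E
python3 mon.py 2
```

```text
(no output)
```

View pics/m2.png

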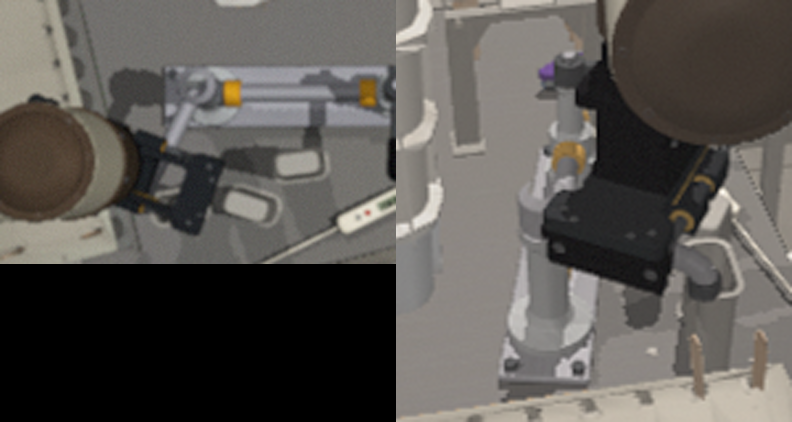

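View pics/wrist2.png

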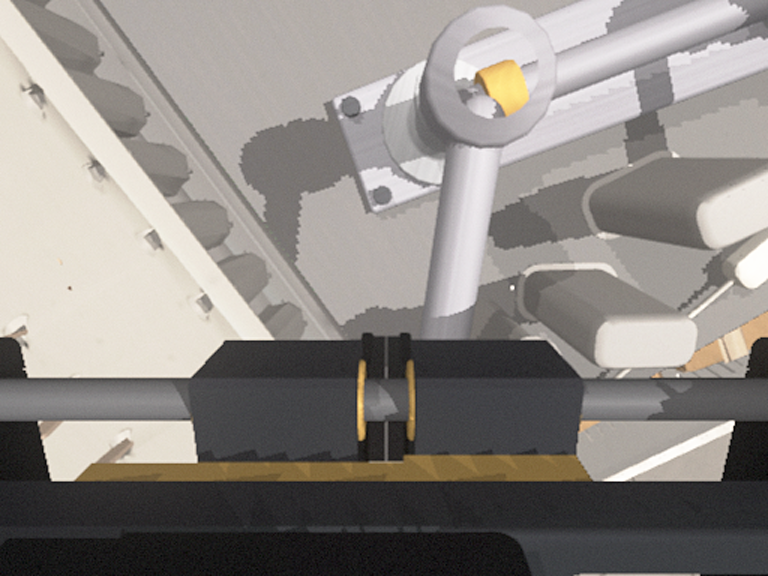

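Run:
```python
from h import *
d=load('wrist2')
f=d['frame']; g=cv2.resize(f[0:230,200:400,::-1],None,fx=3.4,fy=2.6,interpolation=cv2.INTER_CUBIC)
h=onz(d,[[490/1.5,76/1.5]],.145); print('hub',h)
# arm axis at z=.128: edges at rows 200 and 320 (768 img)
for row,l,rr in((200,442,494),(320,424,471)):
    p=onz(d,np.array([[(l+rr)/2,row]])/1.5,.128); print(p, np.arctan2(-(p[0]-h[0])[1],-(p[0]-h[0])[0]))
s=load('side2');
b=s['frame'][225:275,255:320,::-1];cv2.imwrite('pics/sp2.png',cv2.resize(b,None,fx=10,fy=10,interpolation=cv2.INTER_CUBIC))
```

```text
hub [[ 0.53769475 -0.17201325  0.145     ]]
[[ 0.50478956 -0.15896075  0.128     ]] -0.37763214457595445
[[ 0.4663045  -0.13995817  0.128     ]] -0.4220319739075877
```

View pics/sp2.png

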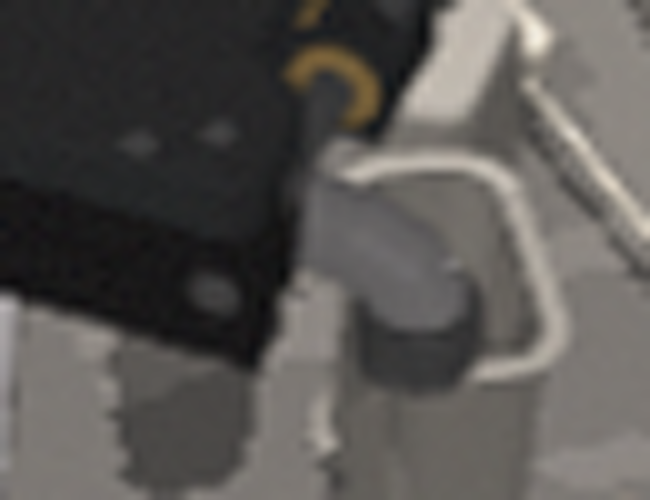

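Run:
```python
from h import *
T=load('top2');S=load('side2')
sp=onz(S,[[296.8,262.2]],.106)[0]; print('spout side',sp)
m0=onz(load('side0'),[[299.5,250.5]],.096)[0]; print('mould side',m0)
hub=np.array([.5377,-.172]);
for h in (hub,sp[:2]+.13*np.array([np.cos(.43),-np.sin(.43)])):
  print('hub',h,'r',np.linalg.norm(m0[:2]-h),'q',np.arctan2(-(m0[1]-h[1]),-(m0[0]-h[0])))
b=S['frame'][225:275,275:325,::-1];b0=load('side0')['frame'][225:275,275:325,::-1]
cv2.imwrite('pics/cmp.png',np.hstack([cv2.resize(i,(395,395),interpolation=cv2.INTER_CUBIC) for i in(b0,b)]))
```

```text
spout side [ 0.41692591 -0.11165578  0.106     ]
mould side [ 0.41119619 -0.15486599  0.096     ]
hub [ 0.5377 -0.172 ] r 0.12765887034314047 q -0.13462340572375045
hub [ 0.53509146 -0.16584898] r 0.12438111660627084 q -0.08841625449582373
```

View pics/cmp.png

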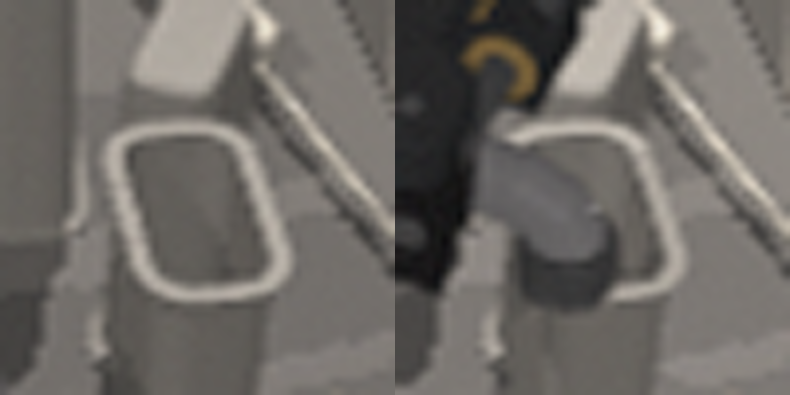

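Emit:
servo_tool:
  deltas:
    - {"slide":[-0.06,0.22,0],"spin":0}
    - {"slide":[-0.04,0.22,0],"spin":0}
    - {"slide":[-0.03,0.22,0],"spin":0}
    - {"slide":[-0.01,0.22,0],"spin":0}
    - {"slide":[0,0,0],"spin":0}

```text
time_s: 5.0
tcp_pos: [0.4462, -0.1337, 0.1214]
ee_rot: [[0.946, -0.323, 0.017], [-0.323, -0.946, -0.004], [0.017, -0.002, -1.0]]
wrist_force: [0.5, -0.6, -0.7]
gripper_width: 0.006
```

```bash
python3 mon.py 3
python3 - <<'E'
from h import *
b=load('side3')['frame'][225:275,275:325,::-1];b0=load('side0')['frame'][225:275,275:325,::-1]
cv2.imwrite('pics/cmp3.png',np.hstack([cv2.resize(i,(395,395),interpolation=cv2.INTER_CUBIC) for i in(b0,b)]))
E
```

```text
(no output)
```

View pics/cmp3.png

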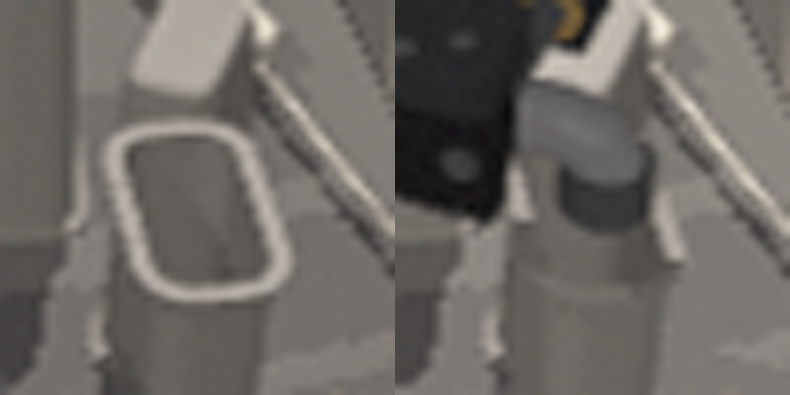

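View pics/wrist3.png

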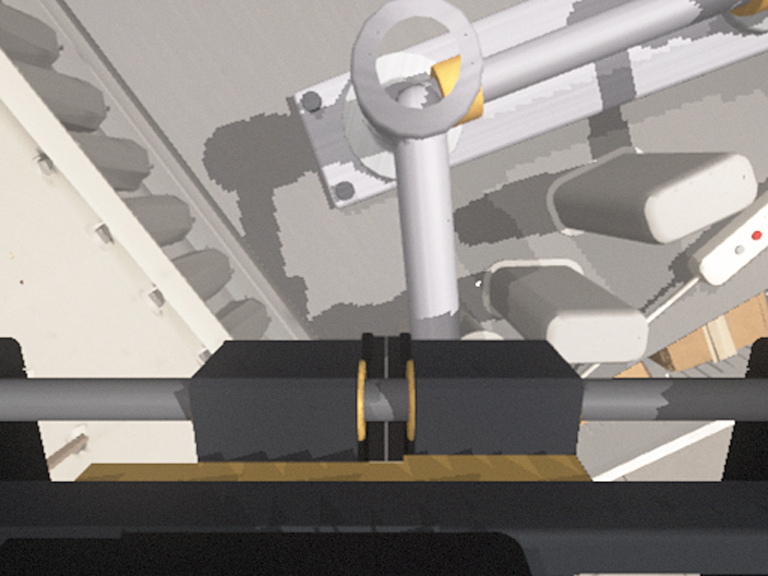

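Run:
```python
from h import *
S=load('side3')
# rim inner/outer corners in side0, display coords (395/50=7.9)
rim=np.array([[108,150],[130,125],[235,122],[250,140],[292,255],[280,290],[175,300],[150,285]])/7.9+[275,225]
c=onz(S,rim,.096);print(c[:,:2].round(4).tolist(),'mid',(c.min(0)+c.max(0))/2,c.mean(0))
print('spout',onz(S,[[301.8,251.1]],.106))
d=load('wrist3');h=onz(d,[[417/1.5,68/1.5]],.145);print('hub',h)
p=[onz(d,np.array([[m,row]])/1.5,.128)[0] for row,m in((180,425),(330,435.5))]; v=p[1]-p[0];print(p,np.arctan2(-v[1],-v[0]))
print('spout by wrist',h[0,:2]+.13*v[:2]/np.linalg.norm(v))
# mould by top0
T=load('top0');
f=cv2.resize(T['frame'][205:232,140:185,::-1],None,fx=16,fy=16,interpolation=cv2.INTER_CUBIC);cv2.imwrite('pics/mt.png',f)
```

```text
[[0.4322, -0.1722], [0.4268, -0.1821], [0.4006, -0.1852], [0.397, -0.1786], [0.388, -0.1377], [0.3912, -0.1255], [0.4158, -0.1203], [0.4216, -0.1249]] mid [ 0.41009918 -0.1527545   0.096     ] [ 0.40916387 -0.15332295  0.096     ]
spout [[ 0.40748842 -0.14227515  0.106     ]]
hub [[ 0.53662705 -0.17315675  0.145     ]]
[array([ 0.5060679 , -0.16727388,  0.128     ]), array([ 0.45443296, -0.15488379,  0.128     ])] -0.23550306145756417
spout by wrist [ 0.41021543 -0.14282357]
```

View pics/mt.png

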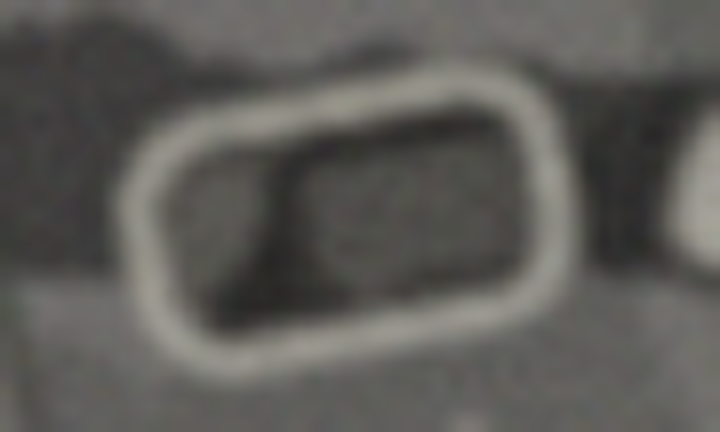

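Emit:
servo_tool:
  deltas:
    - {"slide":[0,0.1,0],"spin":0}
    - {"slide":[0.02,0.1,0],"spin":0}
    - {"slide":[0.02,0.1,0],"spin":0}
    - {"slide":[0,0,0],"spin":0}
    - {"slide":[0,-0.4,0],"spin":0}
    - {"slide":[0,-0.6,0],"spin":0}
    - {"slide":[0,-0.6,-0.5],"spin":0}
    - {"slide":[0,-0.6,-1],"spin":0}
    - {"slide":[0,-0.6,-1],"spin":0}
    - {"slide":[0,0,-1],"spin":0}

```text
time_s: 6.15
tcp_pos: [0.4638, -0.0707, 0.2071]
ee_rot: [[0.946, -0.324, 0.003], [-0.324, -0.946, -0.005], [0.005, 0.004, -1.0]]
wrist_force: [0.1, -0.5, 0.6]
gripper_width: 0.007
```

Emit:
servo_tool:
  deltas:
    - {"slide":[0,-1,-0.5],"spin":0}
    - {"slide":[0,-1,0],"spin":0}
    - {"slide":[0,-1,0],"spin":0}
    - {"slide":[0,-1,0],"spin":0}
    - {"slide":[0,-1,0],"spin":0}
    - {"slide":[0,0,0],"spin":0}

```text
time_s: 6.75
tcp_pos: [0.5081, 0.0555, 0.225]
ee_rot: [[0.946, -0.323, 0.014], [-0.323, -0.947, -0.005], [0.015, -0.0, -1.0]]
wrist_force: [0.1, -0.5, -0.5]
gripper_width: 0.008
```

```bash
python3 mon.py 4
python3 - <<'E'
from h import *
b=load('side4')['frame'][225:275,275:325,::-1];b0=load('top4')['frame'][195:245,140:190,::-1]
cv2.imwrite('pics/cmp4.png',np.hstack([cv2.resize(i,(395,395),interpolation=cv2.INTER_CUBIC) for i in(b0,b)]))
E
```

```text
(no output)
```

View pics/cmp4.png

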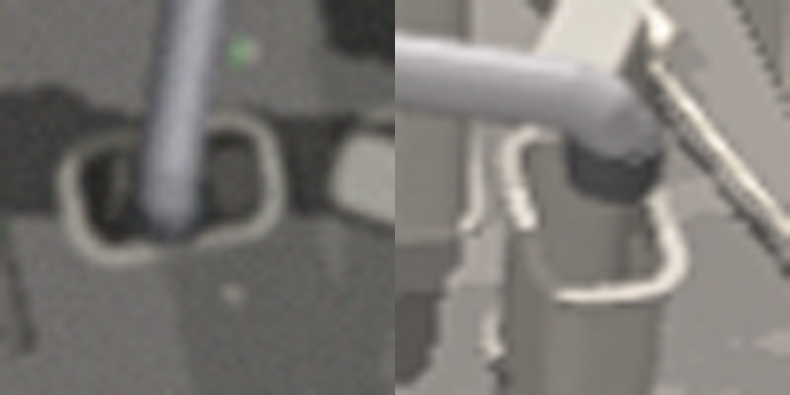

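View pics/m4.png

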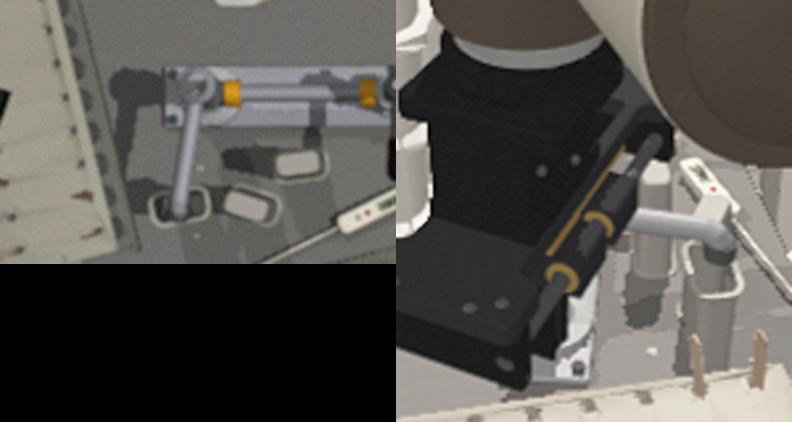

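View pics/wrist4.png

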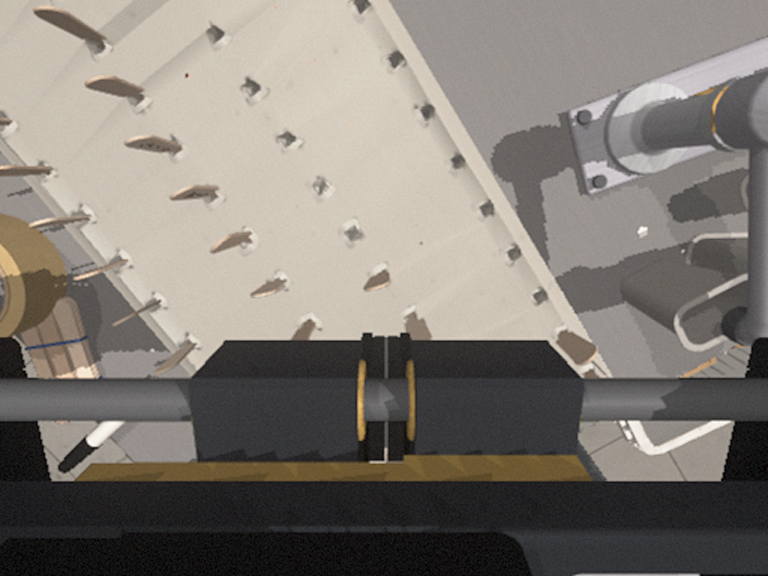

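Run:
```python
from h import *
T=load('top4');S=load('side4')
print('spout side',onz(S,[[302.8,247.4]],.106))
print('spout top end z.128',onz(T,np.array([[173,225]])/7.9+[140,195],.128),onz(T,np.array([[175,215]])/7.9+[140,195],.106))
# mouth in top, subset
rim=np.array([[58,185],[75,150],[245,117],[270,130],[285,215],[265,238],[110,263],[85,250]])/7.9+[140,195]
c=onz(T,rim,.096);print(c[:,:2].round(4).tolist(),(c.min(0)+c.max(0))/2)
for nm,P in (('m',[.4125,-.1535,.096]),): print(proj(T,P),proj(S,P))
g=[]
for d,(x0,y0) in((T,(140,195)),(S,(275,225))):
    im=cv2.resize(d['frame'][y0:y0+50,x0:x0+50,::-1],(395,395),interpolation=cv2.INTER_CUBIC)
    for P,r_,z,col in(((.4115,-.1535),.012,.106,(0,0,255)),((.4115,-.1535),.002,.096,(0,255,255))):
        t=np.linspace(0,6.283,40);p=(proj(d,np.c_[P[0]+r_*np.cos(t),P[1]+r_*np.sin(t),0*t+z])-[x0,y0]+.5)*7.9
        cv2.polylines(im,[np.int32(p)],True,col,1,cv2.LINE_AA)
    g.append(im)
cv2.imwrite('pics/o4.png',np.hstack(g))
```

```text
spout side [[ 0.4054619  -0.15285144  0.106     ]]
spout top end z.128 [[ 0.40249513 -0.15975222  0.128     ]] [[ 0.40475625 -0.15687465  0.106     ]]
[[0.4128, -0.1211], [0.4231, -0.1258], [0.4334, -0.1752], [0.4296, -0.1825], [0.4049, -0.1874], [0.3981, -0.1817], [0.3903, -0.1367], [0.394, -0.1294]] [ 0.41182462 -0.15424561  0.096     ]
[[161.42527369 218.73322027]] [[298.82273075 250.94533912]]
```

View pics/o4.png

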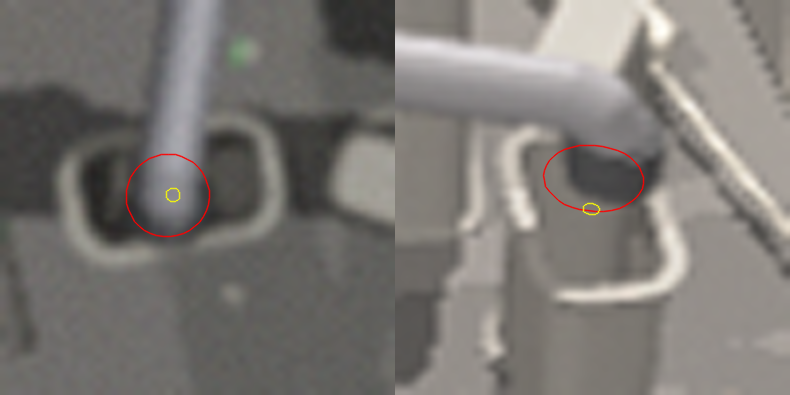

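Emit:
servo_tool:
  deltas:
    - {"slide":[0.1,1,0],"spin":0}
    - {"slide":[0.2,1,0],"spin":0}
    - {"slide":[0.2,1,0],"spin":0}
    - {"slide":[0.2,1,0],"spin":0}
    - {"slide":[0.2,1,0],"spin":0}
    - {"slide":[0.2,1,0],"spin":0}
    - {"slide":[0.2,1,0],"spin":0}
    - {"slide":[0.2,1,0],"spin":0}
    - {"slide":[0.2,1,0],"spin":0}
    - {"slide":[0.2,1,0],"spin":0}

```text
time_s: 7.9
tcp_pos: [0.4615, -0.2134, 0.2265]
ee_rot: [[0.943, -0.331, 0.012], [-0.331, -0.943, -0.007], [0.013, 0.002, -1.0]]
wrist_force: [-0.3, 0.4, -0.0]
gripper_width: 0.005
```

Emit:
servo_tool:
  deltas:
    - {"slide":[0,0,0],"spin":-0.6}
    - {"slide":[0,0,0],"spin":-0.6}
    - {"slide":[0,0,0],"spin":0}

```text
time_s: 8.2
tcp_pos: [0.4576, -0.2188, 0.2263]
ee_rot: [[0.985, -0.174, 0.01], [-0.174, -0.985, -0.007], [0.011, 0.005, -1.0]]
wrist_force: [-0.3, 0.6, -0.1]
gripper_width: 0.005
```

```bash
python3 mon.py 5
```

```text
(no output)
```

View pics/wrist5.png

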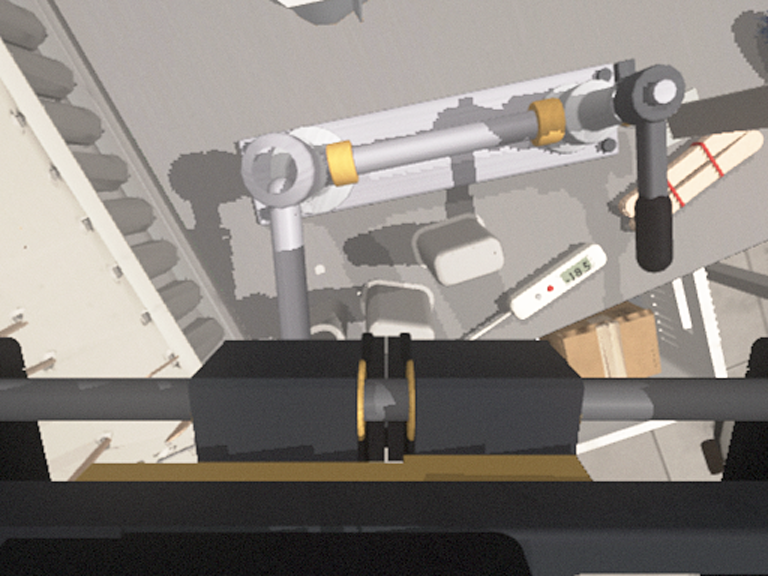

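View pics/side5.png

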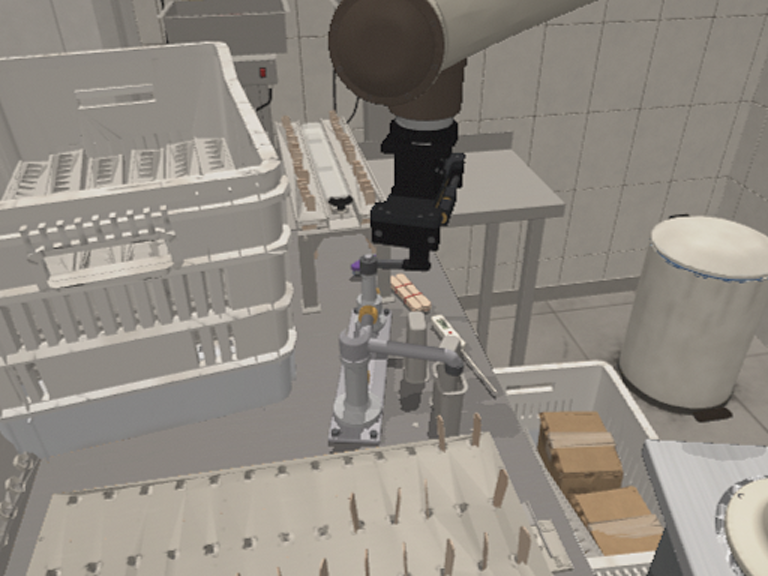

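Run:
```python
from h import *
d=load('wrist5');o=lambda u,v,z:onz(d,np.array([[u,v]])/1.5,z)[0].round(4)
print('hub',o(277,171,.145),'post',o(662,92,.137),'post.125',o(662,92,.131))
print('grip end',o(654,262,.124),'grip start',o(654,200,.124))
S=load('side5');f=S['frame'][225:275,270:325,::-1];cv2.imwrite('pics/s5.png',cv2.resize(f,None,fx=12,fy=12,interpolation=cv2.INTER_CUBIC))
```

```text
hub [ 0.5373 -0.1754  0.145 ] post [ 0.5413 -0.3778  0.137 ] post.125 [ 0.5416 -0.3813  0.131 ]
grip end [ 0.448  -0.3786  0.124 ] grip start [ 0.4846 -0.3796  0.124 ]
```

View pics/s5.png

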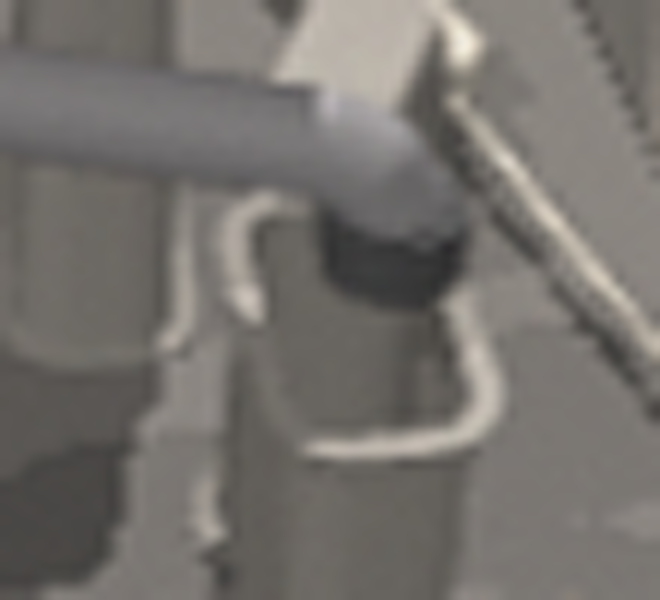

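Emit:
servo_tool:
  deltas:
    - {"slide":[0.2,1,0],"spin":0}
    - {"slide":[0.2,1,0],"spin":0}
    - {"slide":[0.2,1,0],"spin":0}
    - {"slide":[0.2,1,0],"spin":0}
    - {"slide":[0.2,1,0],"spin":0}
    - {"slide":[0.2,1,0],"spin":0}
    - {"slide":[0.2,1,0],"spin":0}
    - {"slide":[0.2,1,0],"spin":0}
    - {"slide":[0,0,0],"spin":0}

```text
time_s: 9.25
tcp_pos: [0.4633, -0.4274, 0.228]
ee_rot: [[0.984, -0.178, 0.011], [-0.178, -0.984, -0.007], [0.012, 0.005, -1.0]]
wrist_force: [-0.7, 1.0, -0.2]
gripper_width: 0.007
```

Emit:
servo_tool:
  deltas:
    - {"slide":[0,0,0.5],"spin":0}
    - {"slide":[0,0,0.5],"spin":0}
    - {"slide":[0,0,0],"spin":0}

```text
time_s: 9.55
tcp_pos: [0.4631, -0.4258, 0.2]
ee_rot: [[0.984, -0.18, 0.01], [-0.18, -0.984, -0.005], [0.011, 0.003, -1.0]]
wrist_force: [-0.4, 0.2, -0.4]
gripper_width: 0.004
```

Run:
```python
from h import *
a=cap('top','top6')['frame'];b=cap('side','side6')['frame'];w=cap('wrist','wrist6')
A=cv2.resize(a[120:240,200:320],(395,395));B=cv2.resize(b[120:240,190:310],(395,395))
cv2.imwrite('pics/m6.png',np.hstack([A,B])[:,:,::-1])
```

```text
(no output)
```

View pics/m6.png

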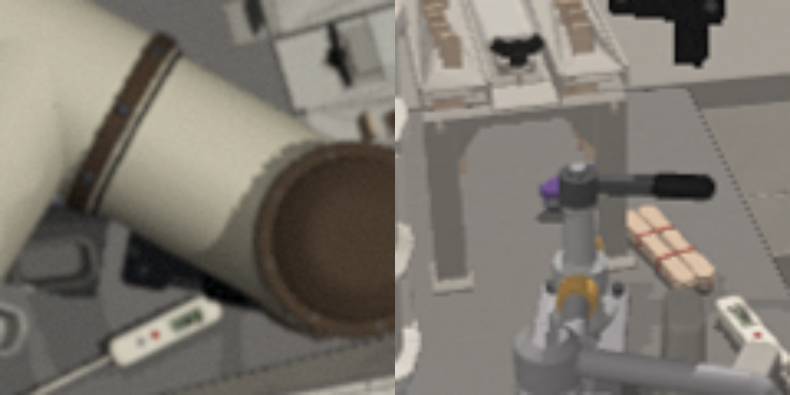

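View pics/wrist6.png

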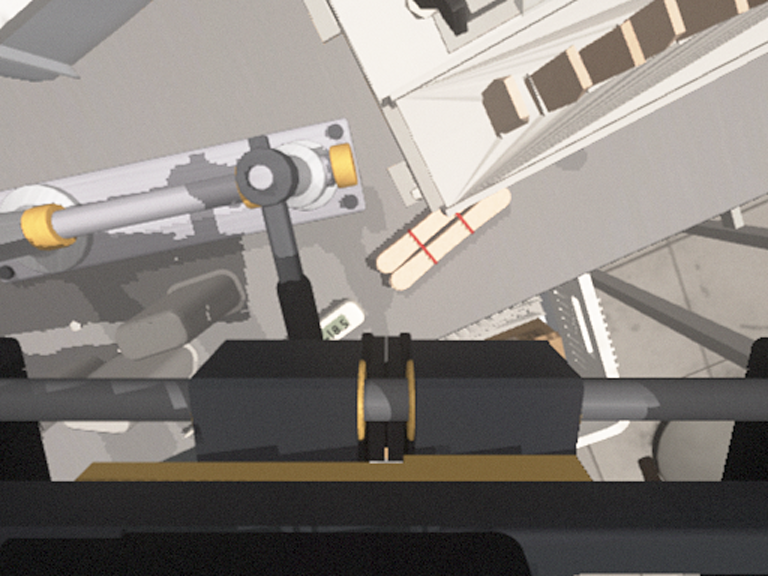

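Run:
```python
from h import *
d=load('wrist6');o=lambda u,v,z:onz(d,np.array([[u,v]])/1.5,z)[0].round(4)
print('rack',o(445,212,.2),o(390,100,.2),o(445,212,.15))
print('grip',o(305,330,.124),'post',o(262,176,.137))
R=sense()['ee_rot'];p=sense()['tcp_pos']
for a,b in((1,1),(1,-1)): print(p+R[:,0]*.0375*a+R[:,1]*.095*b)
```

```text
rack [ 0.5157 -0.4573  0.2   ] [ 0.556  -0.4445  0.2   ] [ 0.5103 -0.4631  0.15  ]
grip [ 0.457  -0.3796  0.124 ] post [ 0.5419 -0.3799  0.137 ]
[ 0.48421191 -0.527149    0.20393098]
[ 0.51820713 -0.34021826  0.20282637]
```

Emit:
servo_tool:
  deltas:
    - {"slide":[0,0,0.8],"spin":0}
    - {"slide":[0,0,0.8],"spin":0}
    - {"slide":[0,0,0.8],"spin":0}
    - {"slide":[0,0,0.5],"spin":0}
    - {"slide":[0,0,0.2],"spin":0}
    - {"slide":[0,0,0],"spin":0}

```text
time_s: 10.3
tcp_pos: [0.4692, -0.4279, 0.1285]
ee_rot: [[0.984, -0.175, 0.023], [-0.175, -0.984, -0.015], [0.025, 0.011, -1.0]]
wrist_force: [-0.2, 0.3, -0.2]
gripper_width: 0.003
```

Emit:
servo_tool:
  deltas:
    - {"slide":[-0.2,-0.4,0.2],"spin":0}
    - {"slide":[-0.2,-0.4,0.15],"spin":0}
    - {"slide":[-0.07,-0.4,0],"spin":0}
    - {"slide":[-0.07,-0.4,0],"spin":0}
    - {"slide":[-0.07,-0.4,0],"spin":0}
    - {"slide":[-0.07,-0.3,0],"spin":0}
    - {"slide":[0,0,0],"spin":0}

```text
time_s: 11.0
tcp_pos: [0.4655, -0.3668, 0.1234]
ee_rot: [[0.984, -0.174, 0.031], [-0.173, -0.985, -0.022], [0.035, 0.016, -0.999]]
wrist_force: [-1.1, -0.9, 0.4]
gripper_width: 0.005
```

Emit:
servo_tool:
  deltas:
    - {"slide":[0.0,-0.4,0.1],"spin":0}
    - {"slide":[0.05,-0.4,0.05],"spin":0}
    - {"slide":[0.1,-0.4,0],"spin":0}
    - {"slide":[0.16,-0.4,0],"spin":0}
    - {"slide":[0,0,0],"spin":0}

```text
time_s: 11.5
tcp_pos: [0.4816, -0.326, 0.1194]
ee_rot: [[0.984, -0.174, 0.031], [-0.173, -0.985, -0.023], [0.035, 0.017, -0.999]]
wrist_force: [-0.7, 0.4, -0.3]
gripper_width: 0.002
```

Run:
```python
from h import *
b=cap('side','side7')['frame'];w=cap('wrist','wrist7')['frame']
cv2.imwrite('pics/m7.png',np.hstack([cv2.resize(w,(420,315)),cv2.resize(b[120:240,190:310],(315,315))])[:,:,::-1])
```

```text
(no output)
```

View pics/m7.png

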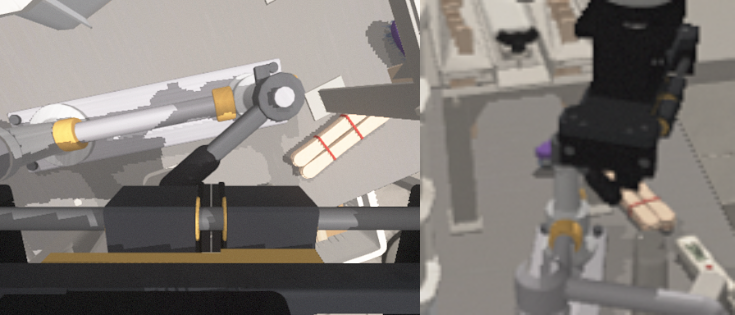

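Emit:
servo_tool:
  deltas:
    - {"slide":[0.25,-0.35,0],"spin":0}
    - {"slide":[0.3,-0.3,0],"spin":0}
    - {"slide":[0.3,-0.2,0],"spin":0}
    - {"slide":[0.3,-0.15,0],"spin":0}
    - {"slide":[0,0,0],"spin":0}

```text
time_s: 12.1
tcp_pos: [0.5158, -0.3057, 0.1192]
ee_rot: [[0.984, -0.176, 0.029], [-0.175, -0.984, -0.022], [0.032, 0.017, -0.999]]
wrist_force: [1.1, -0.1, 0.6]
gripper_width: 0.006
```

Run:
```python
from h import *
b=cap('side','side8')['frame'];w=cap('wrist','wrist8')['frame']
cv2.imwrite('pics/m8.png',np.hstack([cv2.resize(w,(420,315)),cv2.resize(b[120:240,190:310],(315,315))])[:,:,::-1])
```

```text
(no output)
```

View pics/m8.png

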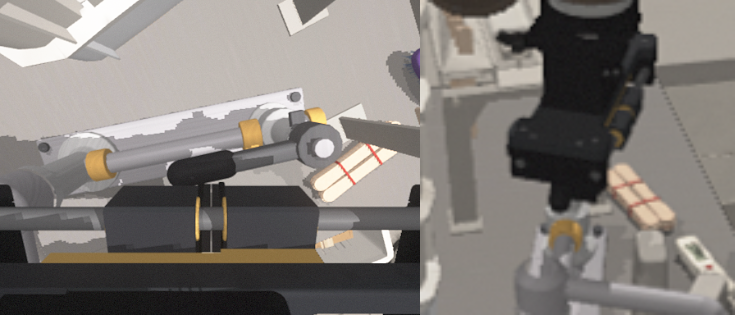

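Emit:
servo_tool:
  deltas:
    - {"slide":[0.1,0,0],"spin":0}
    - {"slide":[0.1,0,0],"spin":0}

```text
time_s: 12.4
tcp_pos: [0.5185, -0.3061, 0.119]
ee_rot: [[0.984, -0.177, 0.025], [-0.176, -0.984, -0.02], [0.028, 0.015, -0.999]]
wrist_force: [-5.0, 1.2, 2.8]
gripper_width: 0.005
```

Emit:
servo_tool:
  deltas:
    - {"slide":[0.1,0,0],"spin":0}

```text
time_s: 12.5
tcp_pos: [0.5186, -0.3062, 0.1188]
ee_rot: [[0.984, -0.177, 0.02], [-0.177, -0.984, -0.019], [0.023, 0.015, -1.0]]
wrist_force: [-7.2, 1.0, 4.7]
gripper_width: 0.006
```

Emit:
servo_tool:
  deltas:
    - {"slide":[0.08,0,0],"spin":0}

```text
time_s: 12.6
tcp_pos: [0.5185, -0.3063, 0.1186]
ee_rot: [[0.984, -0.178, 0.015], [-0.177, -0.984, -0.017], [0.018, 0.014, -1.0]]
wrist_force: [-5.0, 0.9, 3.7]
gripper_width: 0.008
```

Emit:
servo_tool:
  deltas:
    - {"slide":[-0.3,0,0],"spin":0}
    - {"slide":[-0.6,0,0],"spin":0}
    - {"slide":[-0.6,0,-0.3],"spin":0}
    - {"slide":[-0.3,0,-1],"spin":0}
    - {"slide":[0,0,-1],"spin":0}
    - {"slide":[0,0,-1],"spin":0}
    - {"slide":[-1,0,-1],"spin":0}
    - {"slide":[-1,0,-1],"spin":0}
    - {"slide":[-1,0,0],"spin":0}
    - {"slide":[0,0,0],"spin":0}

```text
time_s: 13.6
tcp_pos: [0.393, -0.2828, 0.2585]
ee_rot: [[0.983, -0.179, 0.032], [-0.178, -0.984, -0.023], [0.036, 0.017, -0.999]]
wrist_force: [0.5, -1.0, 0.2]
gripper_width: 0.003
```

Run:
```python
from h import *
cap('side','side9');cap('top','top9');d=cap('wrist','wrist9')
```

```text
(no output)
```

View pics/wrist9.png

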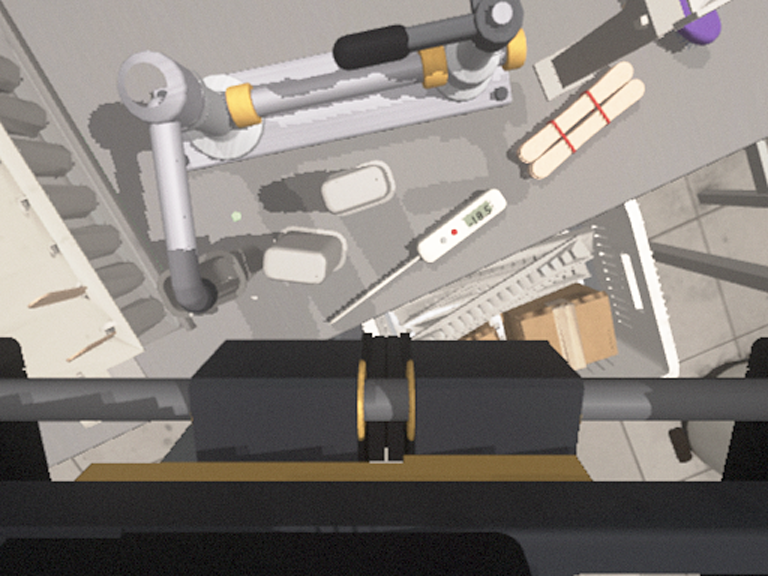

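View pics/side9.png

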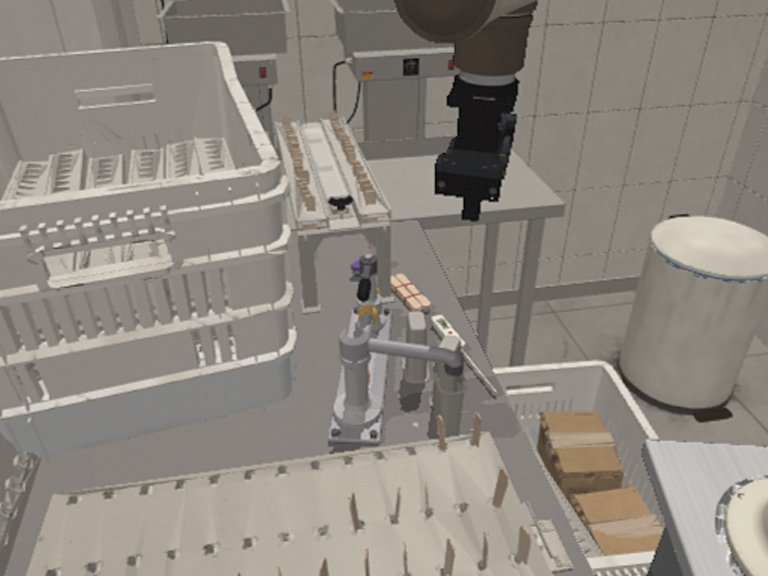

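View pics/top9.png

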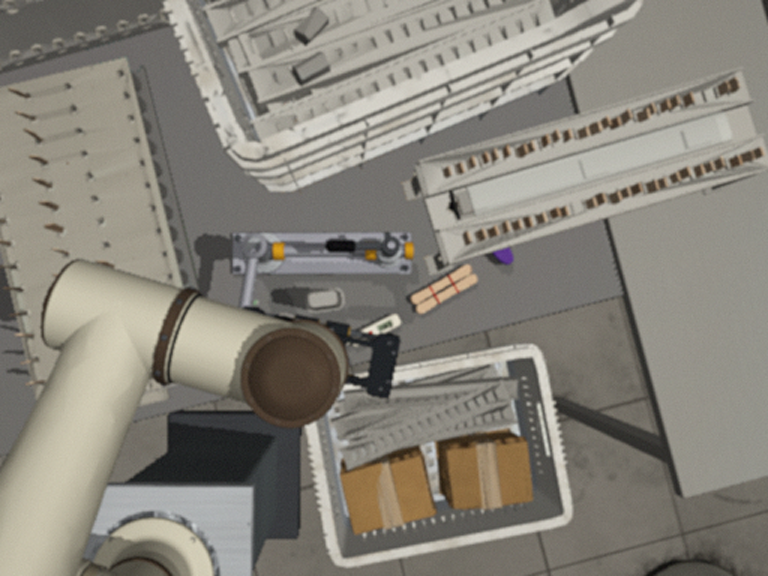

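Run:
```python
from h import *
d=load('wrist9');o=lambda u,v,z:onz(d,np.array([[u,v]])/1.5,z)[0].round(4)
a=o(498,14,.137);b=o(352,51,.124);b2=o(400,40,.124);print('post',a,b,b2,'axis ang',np.arctan2((b-b2)[1],-(b-b2)[0]),np.arctan2((b-a)[1],-(b-a)[0]))
h=o(150,84,.145);print('hub',h, 'spout mouth?',o(203,294,.110))
f=d['frame'][155:225,95:175,::-1];cv2.imwrite('pics/w9.png',cv2.resize(f,None,fx=9,fy=8,interpolation=cv2.INTER_CUBIC))
T=load('top9');p=[onz(T,np.array([[u,v]])/1.5,z)[0] for u,v,z in((390,243,.131),(328,245,.124),(257,247,.145))];print(p)
```

```text
post [ 0.5411 -0.3766  0.137 ] [ 0.5401 -0.2915  0.124 ] [ 0.541  -0.3208  0.124 ] axis ang 1.5400892583648342 1.559045986300469
hub [ 0.5377 -0.1766  0.145 ] spout mouth? [ 0.4089 -0.1581  0.11  ]
[array([ 0.54383706, -0.37834365,  0.131     ]), array([ 0.54013131, -0.28474603,  0.124     ]), array([ 0.53358635, -0.18058353,  0.145     ])]
```

View pics/w9.png

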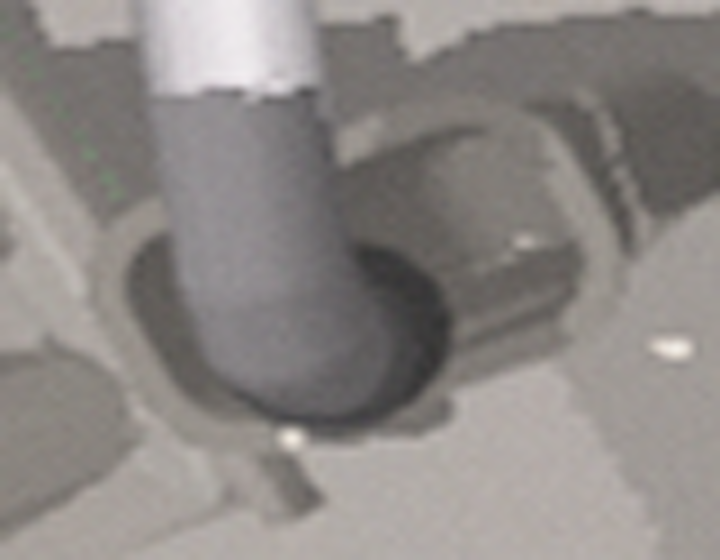

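Run:
```python
from h import *
d=load('wrist9')
U=lambda p:np.array(p)/np.array([9,8])+[95,155]
rim=[[92,270],[110,225],[350,130],[470,92],[540,105],[622,240],[600,285],[560,350],[440,385],[250,445],[190,435]]
c=onz(d,U(rim),.096);print(c[:,:2].round(4).tolist());
r_=cv2.minAreaRect((c[:,:2]*1000).astype('f4'));print(r_)
im=cv2.resize(d['frame'][155:225,95:175,::-1],None,fx=9,fy=8,interpolation=cv2.INTER_CUBIC)
t=np.linspace(0,6.283,50)
def cir(x,y,z,r,col):
    p=(proj(d,np.c_[x+r*np.cos(t),y+r*np.sin(t),0*t+z])-[95,155]+.5)*[9,8];cv2.polylines(im,[np.int32(p)],True,col,1)
for x,y,col in((.406,-.155,(0,0,255)),(.4085,-.158,(0,255,0))): cir(x,y,.106,.012,col)
p=[];
for x,y in((19,32),(19,-32),(-19,-32),(-19,32),(19,32)):
    pass
cv2.imwrite('pics/w9o.png',im)
```

```text
[[0.4204, -0.1222], [0.426, -0.1261], [0.4334, -0.1579], [0.4358, -0.1733], [0.4326, -0.1811], [0.4128, -0.1861], [0.4071, -0.1819], [0.3991, -0.1748], [0.3969, -0.1592], [0.3928, -0.134], [0.3956, -0.1272]]
((413.8888244628906, -154.68194580078125), (36.96147537231445, 61.169498443603516), 11.395038604736328)
```

View pics/w9o.png

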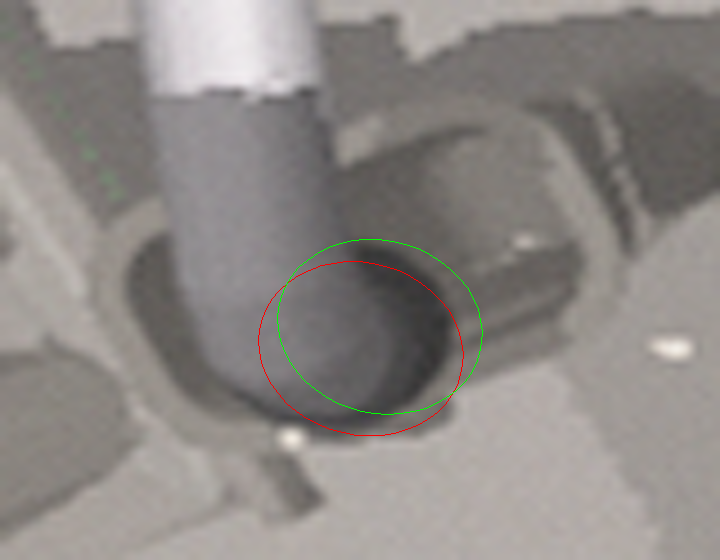

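```bash
python3 -c "
from h import *
print(r.finish_job(), sense()['wrist_force'])"
```

```text
the job is handed in; nothing more can be done
the job is handed in; nothing more can be done
```

I pushed the swivel arm with the closed fingertips until the spout was over the open mould, the left-most one. I then swept the tap lever round a quarter turn to its stop, backed the hand clear and handed in at about 14 s. The tap stayed shut until the spout was in place.

**Spout:** It is about 2 mm off the mould's centre along the arm's swing in the side and wrist views. One top-view reading put it 3–5 mm off. Radially it sits about 4–7 mm nearer the robot than the mould's middle, because the mould stands slightly inside the spout's circle. Swinging the arm cannot correct that. In the pictures it is clearly inside the mouth.

**Tap lever:** At the end of the push the hand stopped moving while the force rose to 5–7 N sideways (about 9 N in all), so the lever was against its stop. After backing off, it measured 1.54–1.56 rad in the world frame, against about 1.554 expected for fully open, and points at the column.

**Surroundings:** No mould or loose thing looked moved in the last pictures. The wrist force never read above about 9 N, and the hand was touching nothing at hand-in.

**Disagreements between readings:** The camera views differ by up to about 5 mm in absolute position. I therefore compared spout and mould within the same picture each time. The open mould sat at roughly -0.15 rad of the swivel joint rather than the nominal -0.25.

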